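# Set up the portioning scale and tare a ramekin

### The job

Get the portioning scale ready for filling the ramekin. With the pan still empty, press the round key (switches it on) and then the square key (sets grams); then stand the ramekin upright in the middle of the round pan, setting it down gently rather than dropping it, let go of it, and with nothing but the ramekin on the pan press the wide key (tare). Press each key well down and let it come up again before the next, leave the narrow key alone, and do not shift the espresso cup, the shot glass or the spoon.

Things in the scene. Friction and masses are not known exactly. Their poses are not given: they have to be found in the camera images.
- scale: portioning scale, white plastic, fixed, 282 x 210 mm, 52 mm high at its flat rear deck; origin on the worktop (own x from -150 to +132 mm, y -105 to +105); own -x is the front, a console sloping down 10 degrees to the front with a blank display and a row of four keys at own x = -116 mm; own +y is the left seen from the front. Pan centre at own x = +55 mm.
- scale_pan: round steel pan of the scale, 145 mm across, 5 mm thick; origin at the centre of its top face, 68 mm above the worktop when empty, z up. It is sprung: it sinks about 2 mm under the ramekin and meets its stop at 6 mm (about 3 N); more than 30 N on it would harm the load cell.
- ramekin: white round ramekin, 69 mm across its rim, 58 mm across its foot, 38 mm high, about 90 g, hollow, open at the top; origin at the centre of its underside, z up.
- key_round_top (a point): centre of the top face of the round key (27 mm across), first from the left seen from the front; z axis out of the key (10 degrees from vertical, leaning to the front), 9 mm proud of the console, moves with the key.
- key_round (a joint): round key, on; joint value: 0 = up, 0.005 m = fully down; a spring pushes it up (1.4 N to start it, 4.5 N fully down).
- key_narrow_top (a point): centre of the top face of the narrow key (13 mm wide, 27 mm front to back), second from the left; axes as at the round key. Not used in this job.
- key_narrow (a joint): narrow key; joint value: 0 = up, 0.005 m = fully down; a spring pushes it up (1.4 N to start it, 4.5 N fully down).
- key_square_top (a point): centre of the top face of the square key (26 x 26 mm), third from the left; axes as at the round key.
- key_square (a joint): square key, grams; joint value: 0 = up, 0.005 m = fully down; a spring pushes it up (1.4 N to start it, 4.5 N fully down).
- key_wide_top (a point): centre of the top face of the wide key (48 mm wide, 26 mm front to back), rightmost; axes as at the round key.
- key_wide (a joint): wide key, tare; joint value: 0 = up, 0.005 m = fully down; a spring pushes it up (1.4 N to start it, 4.5 N fully down).
- espresso_cup: small white espresso cup with one handle, 62 x 88 x 50 mm, bystander; origin at the middle of its underside's bounding box, handle towards own -y, z up.
- shot_glass: shot glass, 48 mm across, 61 mm high, bystander; origin at the centre of its underside, z up.
- spoon: steel spoon lying flat, 191 x 38 x 13 mm, bystander; origin at the middle of its underside, long along own x.
Mind the look-alikes: they are no part of the job. Leave any green look-alike of the ramekin alone.

How it is judged:
By the outcome, as a careful person would: the job done as asked, in the order asked, and still so for the second after the job is handed in, with the robot touching nothing.
It also fails if it takes over 61 s, if anything falls off the work surface, if the arm or the gripper's body presses on something with over 40 N, if the wrist force passes 120 N, or if a joint passes its speed limit or range.

### The arm

A 6-joint arm with a two-finger parallel gripper is mounted at the origin on a cart in front of the work surface, level with it; the furniture and walls round the work are solid. World frame = base frame: x ahead of the robot, y to its left, z up, the work surface at z = 0. Lengths are in m, angles in rad, forces in N, time in s.
With the tool pointing down it reaches from about 0.375 to 0.925 m from the base axis. Payload 5.7 kg.
Tool frame: the origin (TCP) lies between the finger pads; the fingertips stand 22 mm ahead of it and the grasp point (between the pads) lies 3 mm ahead of it; z points along the fingers, y is the line along which they close (so a half turn about z gives the same grasp; the last joint's range is limited). The gripper opens to 85 mm and grips with 20 to 120 N. Pads are 22 mm wide; open, the fingers measure 114 mm over their backs; the gripper's body (76 mm by 85 mm) begins 54 mm behind the grasp point. The pads swing forward as they close: fully open they stand 13 mm farther back than shut.
Start: joints at [-1.28, 0.359, 1.51, -0, 1.272, -0.115], TCP at [0.237, -0.551, 0.253] pointing down, gripper open.
Joint ranges: [-2.97, 2.97], [-1.01, 2.36], [0.21, 2.38], [-0.96, 4.11], [0.2, 2.71], [-2.98, 2.98]. Speed limits (rad/s): [2.39, 2.39, 3.14, 3.14, 3.14, 3.14].

### API

Orientations are given as a unit quaternion [w, x, y, z].
In Python, from bench import manip, vision, finder gives the robot as it stands.
- The arm moves only by the tool send_rows, never from a script. Its argument "plan" is a list of rows, each a list of 3 entries, a list of its own where there are three numbers: the turn, a rotation vector about the tool's x, y, z in degrees, then the shift along the tool's x, y, z in mm, then the opening, from 0 (shut) to 1 (fully open). In form: [[[wx, wy, wz], [x, y, z], jaw], ...]. A call has exactly 8 rows; each row shifts and turns the commanded pose from where the row before left it, along the tool's axes as they then stand; what a row does not reach is not made up. A row lasts 1/8 s, in which the tool goes at most 62.5 mm and 10.7 degrees, less where a joint would pass 70% of its speed; a pose out of reach is approached as far as the arm can. A call is refused whole if a number of a shift passes 62.5 or a number of a turn 10.7, either way. A call with a gripper value outside its range is refused whole. The fingers move at their own pace and stop on an object; "squeeze" is the grip in N (left out, the last holds). Time passes only in rows, so rows that do not move let the fingers close, or fill a call up. It gives the time, the measured TCP pose, the force, the opening and the grip force at its end, in the units of the state.
- manip.state(): the state, without advancing time (a new reading comes with each control period).
- vision.grab_frame(name): name is "scene" or "side" or "wrist"; returns a dict with "image" (400x640x3 uint8, red, green, blue), "intrinsics" (3x3 intrinsics, pixels), "k1" (the pictures are not rectified: a ray, as slopes to the right and down, at radius r is drawn at 1 + k1 r^2 times it, then the intrinsics apply), "R" (3x3) and "t" (3): a world point X has camera coordinates R X + t. Camera axes: x right, y down, z forward; pixel columns grow to the right and rows downward; lengths in m; the calibration is good to about 2 mm. A picture is of the moment at which its call begins. There is no depth.
- manip.job_done(): hands the job in; it is judged then, once.
Trained networks look in the newest picture that a camera, given by its name, has taken for a name from the list of things; names that differ only in an ending like _2 or _b are one class to them, and where a whole thing is asked for, a point or a joint stands for the part that bears it (a point fixed in the world has none). Each returns a list of dicts, best first, with "p" (0 to 1); they miss things now and then, are a little off and sometimes report something else, mostly with a low value. They report only what shows in the picture. A call takes as long as a camera call. They do not tell look-alikes from the thing itself.
- finder.recognise(camera, query): "centre" ([x, y, z] in m, in world coordinates, good to about 4 mm: the middle of the surface that is visible of it).
The state is a dict: "t": time; "qpos": joint angles; "dq": joint speeds; "joint_efforts": joint torques, N m; "tcp_pos": TCP position; "eef_rot": TCP orientation; "contact_force": force on the tool from outside, world axes, zero at the start; "wrist_torque": the same for the moment, N m; "grip_width": finger opening in m; "grasp_force": force on a finger pad.
Only numpy, scipy, OpenCV 4.12 (cv2) and the standard library are available. Lean on these libraries where they do the work, as an engineer would, in place of code of your own. Each camera call takes 0.05 s, during which the arm holds its last target. There are 200 camera calls.

## Working session

There is one attempt and no reset: what is moved stays moved. The work goes in short steps, Python scripts to look and compute and a tool call to move; the robot and the scene stay as the last step left them, time stands still between calls to the robot, and variables do not carry over. Pictures are saved under pics/ and viewed, at most 10 in all, crops included, and the job is handed in when it is done.

Besides the shell and the picture viewer there is one more tool, called after "Emit:" as name(argument=value, ...) on one line, values as JSON. send_rows: Moves the arm, as the interface text tells. Its arguments: {"type":"object","properties":{"plan":{"type":"array","items":{"type":"array"}},"squeeze":{"type":"number"}},"required":["plan"]}

```bash
mkdir -p pics; ls; python3 - <<'E'
from bench import manip, vision, finder
import cv2,numpy as np
for c in ("scene","side"):
    f=vision.grab_frame(c); cv2.imwrite(f"pics/{c}0.png",f["image"][:,:,::-1])
    print(c,f["intrinsics"].tolist(),f["k1"],(-f["R"].T@f["t"]).round(3))
    for q in ("scale","scale_pan","ramekin","key_round_top","key_narrow_top","key_square_top","key_wide_top","espresso_cup","shot_glass","spoon"):
        print(q,[(round(d["p"],2),np.round(d["centre"],3).tolist()) for d in finder.recognise(c,q)][:4])
s=manip.state();print(s)
E
```

```text
pics
scene [[366.3047717106737, 0.0, 318.89088766868645], [0.0, 366.3047717106737, 204.07646120735075], [0.0, 0.0, 1.0]] -0.012544156982541578 [0.085 0.783 0.709]
scale []
scale_pan [(0.78, [0.627, 0.029, 0.07])]
ramekin [(0.77, [0.446, 0.304, 0.018]), (0.69, [0.373, 0.196, 0.016]), (0.59, [0.568, 0.234, 0.02])]
key_round_top [(0.54, [0.625, -0.342, 0.006]), (0.48, [0.443, 0.063, 0.045])]
key_narrow_top []
key_square_top [(0.62, [0.46, -0.007, 0.041])]
key_wide_top [(0.5, [0.472, -0.062, 0.042])]
espresso_cup [(0.74, [0.449, -0.337, 0.034])]
shot_glass [(0.75, [0.581, 0.344, 0.041])]
spoon []
side [[514.2091154908776, 0.0, 312.05183160508375], [0.0, 514.2091154908776, 202.26631488098], [0.0, 0.0, 1.0]] -0.13274699266911466 [ 0.114 -1.166  0.564]
scale [(0.56, [0.564, -0.048, 0.047])]
scale_pan [(0.94, [0.627, 0.017, 0.064])]
ramekin [(0.67, [0.564, 0.219, 0.024])]
key_round_top []
key_narrow_top []
key_square_top [(0.38, [0.459, -0.02, 0.045])]
key_wide_top [(0.63, [0.472, -0.076, 0.043])]
espresso_cup [(0.61, [0.443, -0.362, 0.034])]
shot_glass [(0.78, [0.582, 0.326, 0.046])]
spoon [(0.63, [0.631, -0.355, 0.007])]
{'t': 1.1, 'qpos': array([-1.28008646e+00,  3.58779514e-01,  1.51039838e+00, -2.25647232e-05,
        1.27253756e+00, -1.15074858e-01]), 'dq': array([ 0.00028235, -0.00062546,  0.00170036, -0.00043291, -0.00101465,
       -0.00139628]), 'joint_efforts': array([-1.57037499e-03, -5.27608573e+01, -2.79059225e+01, -4.16309704e-04,
        1.91147818e-03,  1.15532066e-05]), 'tcp_pos': array([ 0.23683191, -0.55123625,  0.2532796 ]), 'eef_rot': array([-6.02165035e-05,  9.79487185e-01,  2.01506451e-01, -1.61274530e-05]), 'contact_force': array([-0.14382657,  0.42550316,  0.15405766]), 'wrist_torque': array([-0.04888227, -0.02079387,  0.02705518]), 'grasp_force': 0.0, 'grip_width': 0.08537270588599591}
```

View pics/scene0.png

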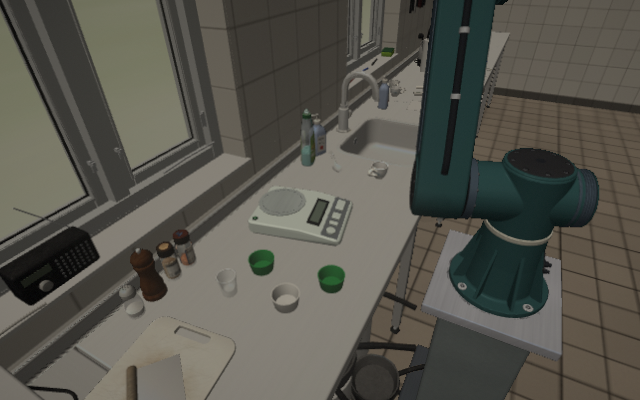

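View pics/side0.png

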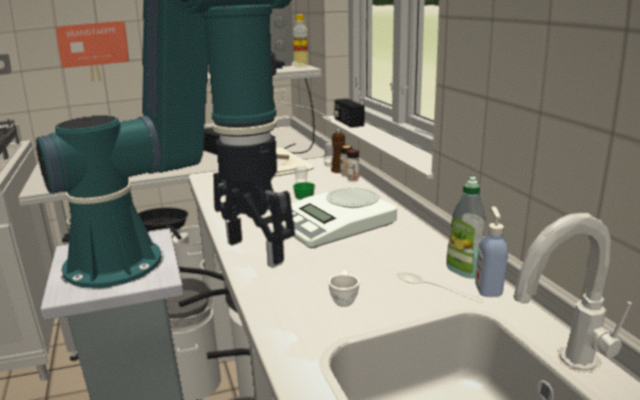

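The candidates for the ramekin in the scene picture are the white bowl at (286,298), green look-alikes at (261,262) and (331,279), the shot glass at (228,283) and the espresso cup at (378,170). I choose the white bowl at (286,298), which sits at about (0.446, 0.304), and check it in one crop.

```bash
cat > h.py <<'E'
import numpy as np, cv2
from scipy.spatial.transform import Rotation as Rn
from bench import manip, vision, finder
def pose():
    s=manip.state(); q=s["eef_rot"]; return s["tcp_pos"],Rn.from_quat([q[1],q[2],q[3],q[0]]),s
def down(yaw,tilt=0):   # tool y along heading yaw (deg), z down; tilt: about scale y, z opposite to key normal
    n=Rn.from_euler('z',yaw,degrees=True).as_matrix(); x,y,z=n[:,0],n[:,1],n[:,2]
    M=Rn.from_matrix(np.c_[y,x,-z]); ax=n[:,1]
    return Rn.from_rotvec(-np.radians(tilt)*ax)*M
def go(p,R,n):  # rows from present pose
    p0,R0,_=pose(); rv=(R0.inv()*R).as_rotvec(degrees=True)/n
    d=(np.array(p)-p0)/n*1000; Rk=R0; out=[]
    for k in range(n):
        out.append(Rk.inv().apply(d).round(1).tolist()); Rk=Rk*Rn.from_rotvec(rv,degrees=True)
    print("turn/row",rv.round(2).tolist()); print(out)
def proj(f,X):
    c=np.atleast_2d(X)@f["R"].T+f["t"]; s=c[:,:2]/c[:,2:]; r2=(s**2).sum(1,keepdims=True)
    s=s*(1+f["k1"]*r2); K=f["intrinsics"]; return s*[K[0,0],K[1,1]]+K[:2,2]
def back(f,uv,z): # pixel -> world on plane z
    K=f["intrinsics"]; s=cv2.undistortPoints(np.array([[uv]],float),K,np.array([f["k1"],0,0,0,0.]))[0,0]
    d=f["R"].T@np.r_[s,1]; o=-f["R"].T@f["t"]; return o+d*(z-o[2])/d[2]
E
python3 - <<'E'
from h import *
im=cv2.imread("pics/scene0.png"); cv2.imwrite("pics/crop0.png",cv2.resize(im[175:325,205:365],None,fx=4.5,fy=4,interpolation=cv2.INTER_CUBIC))
go([0.42,-0.01,0.25],down(12.4),12)
E
```

```text
turn/row [-0.0, -0.0, -6.6]
[[31.8, -35.4, 0.3], [35.7, -31.5, 0.3], [39.1, -27.2, 0.3], [41.9, -22.5, 0.3], [44.3, -17.6, 0.3], [46.0, -12.4, 0.3], [47.1, -7.0, 0.3], [47.6, -1.6, 0.3], [47.5, 3.9, 0.3], [46.7, 9.3, 0.3], [45.3, 14.6, 0.3], [43.3, 19.7, 0.3]]
```

View pics/crop0.png

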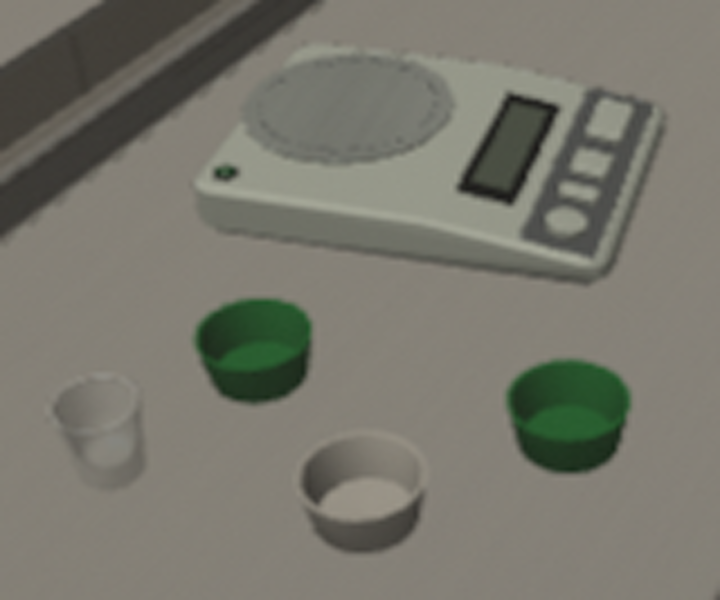

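The crop shows a white, upright, empty ramekin at crop (362,490), which is image (285,297). The two green bowls are the look-alikes. The keys show at crop: round (566,220), narrow (580,188), square (590,160) and wide (608,118).

Emit:
send_rows(plan=[[[0,0,-6.6],[32,-35,0],0],[[0,0,-6.6],[36,-31,0],0],[[0,0,-6.6],[39,-27,0],0],[[0,0,-6.6],[42,-23,0],0],[[0,0,-6.6],[44,-18,0],0],[[0,0,-6.6],[46,-12,0],0],[[0,0,-6.6],[47,-7,0],0],[[0,0,-6.6],[48,-2,0],0]], squeeze=30)

```text
t: 2.1
tcp_pos: [0.3595, -0.1892, 0.2536]
eef_rot: [0.0, 0.787, 0.617, 0.0]
contact_force: [1.1, -0.7, 1.3]
grip_width: 0.0003
grasp_force: 0.0
```

Emit:
send_rows(plan=[[[0,0,-6.6],[48,4,0],0],[[0,0,-6.6],[47,9,0],0],[[0,0,-6.6],[45,15,0],0],[[0,0,-6.6],[43,20,0],0],[[0,0,0],[0,0,0],0],[[0,0,0],[0,0,0],0],[[0,0,0],[0,0,0],0],[[0,0,0],[0,0,0],0]])

```text
t: 3.1
tcp_pos: [0.4204, -0.0108, 0.2533]
eef_rot: [-0.0, 0.627, 0.779, -0.0]
contact_force: [-0.5, -0.0, 0.2]
grip_width: 0.0
grasp_force: 0.0
```

```bash
python3 - <<'E'
from h import *
f=vision.grab_frame("wrist"); cv2.imwrite("pics/wrist1.png",f["image"][:,:,::-1])
np.savez("w1.npz",**{k:f[k] for k in("intrinsics","k1","R","t")})
p,R,s=pose(); print(p.round(4),s["eef_rot"].round(3),s["t"],s["grip_width"],s["contact_force"],(-f["R"].T@f["t"]).round(3))
for q in ("scale_pan","key_round_top","key_narrow_top","key_square_top","key_wide_top"):
    for d in finder.recognise("wrist",q)[:3]: print(q,round(d["p"],2),np.round(d["centre"],4),proj(f,d["centre"]).round())
E
```

```text
[ 0.4204 -0.0107  0.2533] [-0.     0.627  0.779 -0.   ] 3.15 1.5599392432884492e-05 [ 0.18600614 -0.58288975  0.81147141] [0.403 0.071 0.375]
scale_pan 0.67 [0.6271 0.0259 0.0641] [[549. 179.]]
scale_pan 0.16 [0.4499 0.0196 0.0453] [[361. 140.]]
key_round_top 0.74 [0.4434 0.0589 0.0418] [[364.  95.]]
key_narrow_top 0.66 [0.4539 0.0203 0.0445] [[365. 140.]]
key_square_top 0.71 [ 0.4618 -0.012   0.0444] [[364. 174.]]
key_wide_top 0.69 [ 0.4731 -0.0695  0.0449] [[361. 230.]]
```

View pics/wrist1.png

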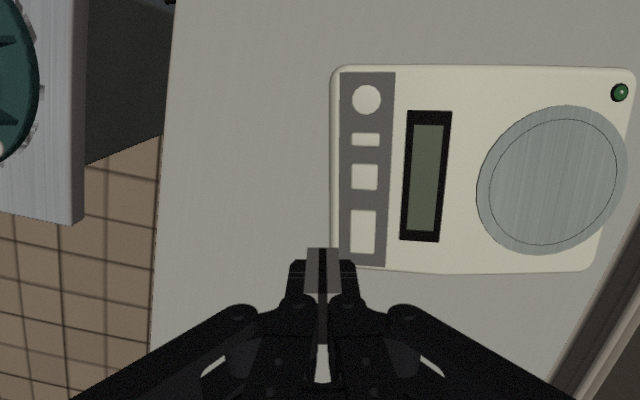

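The wrist picture shows the round key at (367,99), narrow at (366,139), square at (364,177), wide at (363,231) and the pan at about (552,179). I'll refine these by blob centroid.

```bash
python3 - <<'E'
from h import *
f=dict(np.load("w1.npz")); im=cv2.imread("pics/wrist1.png"); g=cv2.cvtColor(im,cv2.COLOR_BGR2GRAY)
b=(g>150).astype(np.uint8); n,l,st,c=cv2.connectedComponentsWithStats(b,connectivity=4)
P=[]
for i in range(1,n):
    if 100<st[i,4]<2500 and 340<c[i,0]<395: P.append((back(f,c[i],0.044),st[i],c[i])); print(st[i],c[i].round(1),P[-1][0].round(4))
# pan: fit circle of outline in px -> world
for uv in ((476,190),(627,165),(565,105),(535,254)): print(back(f,uv,0.068).round(4))
k=np.array([p[0][:2] for p in P]); 
if len(k)==4:
    d=k[-1]-k[0]; print("yaw",np.degrees(np.arctan2(d[0],-d[1])))
E
```

```text
[353  85  27  29 620] [366.   99.1] [0.4459 0.0561 0.044 ]
[352 133  27  13 290] [365.6 139. ] [0.4545 0.021  0.044 ]
[352 164  25  26 580] [364.3 176.3] [ 0.4623 -0.0141  0.044 ]
[351 211  25  42 967] [362.5 231.3] [ 0.475  -0.0705  0.044 ]
[0.5607 0.0014 0.068 ]
[0.6931 0.0553 0.068 ]
[0.6113 0.0912 0.068 ]
[ 0.6423 -0.0484  0.068 ]
yaw 12.919402809247984
```

```bash
python3 - <<'E'
from h import *
R=down(12.8,10); n=-R.apply([0,0,1])
go(np.array([0.4459,0.0561,0.044])+n*0.042,R,8); print(R.inv().apply([.4623-.4459,-.0141-.0561,0]),R.inv().apply([.475-.4623,-.0705+.0141,0]))
E
```

```text
turn/row [-1.25, 0.0, -0.05]
[[7.4, 4.0, 21.0], [7.4, 3.5, 21.1], [7.4, 3.1, 21.2], [7.4, 2.6, 21.2], [7.4, 2.1, 21.3], [7.4, 1.7, 21.3], [7.4, 1.2, 21.3], [7.4, 0.8, 21.4]]
[-7.20888800e-02  4.33064165e-04  7.63608967e-05] [-5.78120895e-02 -1.09253061e-04 -1.92642625e-05]
```

Emit:
send_rows(plan=[[[-1.7,0,0],[10,5,28],0],[[-1.7,0,0],[10,5,28],0],[[-1.7,0,0],[10,4,28],0],[[-1.7,0,0],[10,3,28],0],[[-1.7,0,0],[10,2,28],0],[[-1.5,0,0],[9,0,30],0],[[0,0,0],[0,0,0],0],[[0,0,0],[0,0,0],0]])

```text
t: 4.4
tcp_pos: [0.4394, 0.0544, 0.0855]
eef_rot: [0.055, 0.624, 0.777, 0.068]
contact_force: [0.5, -0.3, -0.2]
grip_width: -0.0001
grasp_force: 0.0
```

```bash
python3 - <<'E'
from h import *
f=vision.grab_frame("wrist"); cv2.imwrite("pics/wrist2.png",cv2.resize(f["image"][:,:,::-1][60:360,180:500],None,fx=2,fy=2))
R=down(12.8,10); n=-R.apply([0,0,1]); p,_,s=pose(); print(s["contact_force"],s["t"])
go(np.array([0.4459,0.0561,0.044])+n*0.042,R,1)
for q in ("key_round_top",):
    for d in finder.recognise("wrist",q)[:3]: print(q,round(d["p"],2),np.round(d["centre"],4),proj(f,d["centre"]).round())
print(proj(f,p+R.apply([0,0,.022])),proj(f,[0.4459,0.0561,0.044]))
E
```

```text
[ 0.4607222  -0.54879563  0.37989523] 4.45
turn/row [0.09, 0.09, -0.34]
[[0.4, -1.1, 0.4]]
key_round_top 0.82 [0.4449 0.0632 0.042 ] [[321. 230.]]
key_round_top 0.32 [0.5468 0.0642 0.0509] [[501. 258.]]
[[322.69471816 266.41030128]] [[320.42991482 244.97495758]]
```

View pics/wrist2.png

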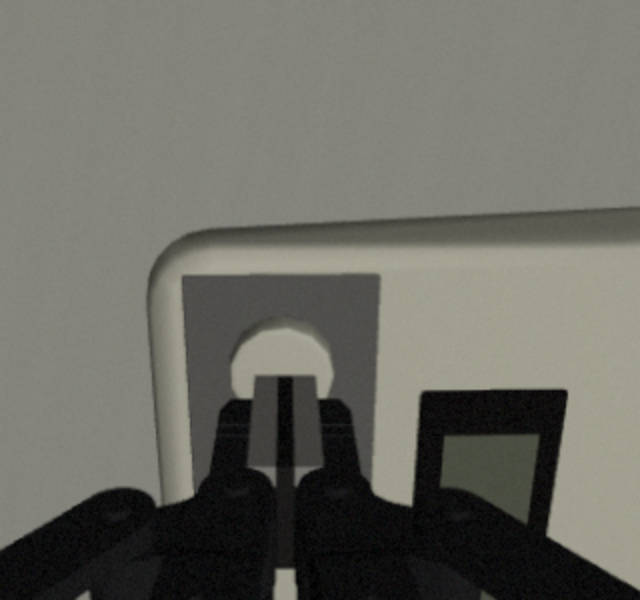

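The crop shows the round key's face centred at about (282,372), full-frame (321,246). That agrees with the projected (320,245), and the fingertips line up with it. I'll press now.

Emit:
send_rows(plan=[[[0,0,0],[0,-1,8],0],[[0,0,0],[0,0,8],0],[[0,0,0],[0,0,4],0],[[0,0,0],[0,0,1],0],[[0,0,0],[0,0,1],0],[[0,0,0],[0,0,0],0],[[0,0,0],[0,0,0],0],[[0,0,0],[0,0,0],0]])

```text
t: 5.5
tcp_pos: [0.4416, 0.0552, 0.0632]
eef_rot: [0.055, 0.624, 0.777, 0.068]
contact_force: [0.1, -3.7, 3.0]
grip_width: -0.0003
grasp_force: 1.9
```

Emit:
send_rows(plan=[[[0,0,0],[0,0,1],0],[[0,0,0],[0,0,1],0],[[0,0,0],[0,0,1],0],[[0,0,0],[0,0,0],0],[[0,0,0],[0,0,0],0],[[0,0,0],[0,0,0],0],[[0,0,0],[0,0,0],0],[[0,0,0],[0,0,0],0]])

```text
t: 6.5
tcp_pos: [0.4419, 0.0553, 0.0617]
eef_rot: [0.055, 0.624, 0.777, 0.068]
contact_force: [-9.7, -5.0, 36.4]
grip_width: -0.0
grasp_force: 19.5
```

Emit:
send_rows(plan=[[[0,0,0],[0,0,-10],0],[[0,0,0],[0,0,-15],0],[[0,0,0],[-24,0,0],0],[[0,0,0],[-24,0,0],0],[[0,0,0],[-24,0,0],0],[[0,0,0],[0,0,0],0],[[0,0,0],[0,0,0],0],[[0,0,0],[0,0,0],0]])

```text
t: 7.5
tcp_pos: [0.4527, -0.015, 0.0845]
eef_rot: [0.054, 0.624, 0.777, 0.068]
contact_force: [-0.2, -0.6, -0.0]
grip_width: -0.0002
grasp_force: 0.0
```

```bash
python3 - <<'E'
from h import *
f=vision.grab_frame("wrist")
R=down(12.8,10); n=-R.apply([0,0,1]); p,_,s=pose(); print(p.round(4),s["contact_force"],s["t"])
go(np.array([0.4623,-0.0141,0.044])+n*0.042,R,1)
E
```

```text
[ 0.4528 -0.015   0.0846] [ 0.05106581 -0.18640574  0.13874836] 7.55
turn/row [-0.04, 0.02, -0.29]
[[-1.2, 2.3, -0.4]]
```

Emit:
send_rows(plan=[[[0,0,-0.3],[-1,2,8],0],[[0,0,0],[0,0,8],0],[[0,0,0],[0,0,4],0],[[0,0,0],[0,0,1],0],[[0,0,0],[0,0,1],0],[[0,0,0],[0,0,1],0],[[0,0,0],[0,0,0],0],[[0,0,0],[0,0,0],0]])

```text
t: 8.55
tcp_pos: [0.4594, -0.0155, 0.0626]
eef_rot: [0.055, 0.622, 0.778, 0.068]
contact_force: [-1.0, 3.3, 4.7]
grip_width: -0.0001
grasp_force: 2.4
```

Emit:
send_rows(plan=[[[0,0,0],[0,0,1],0],[[0,0,0],[0,0,0],0],[[0,0,0],[0,0,0],0],[[0,0,0],[0,0,0],0],[[0,0,0],[0,0,0],0],[[0,0,0],[0,0,0],0],[[0,0,0],[0,0,0],0],[[0,0,0],[0,0,0],0]])

```text
t: 9.55
tcp_pos: [0.4594, -0.0154, 0.0624]
eef_rot: [0.055, 0.622, 0.778, 0.068]
contact_force: [-4.7, 1.6, 18.9]
grip_width: -0.0003
grasp_force: 9.7
```

Emit:
send_rows(plan=[[[0,0,0],[0,0,-10],0],[[1.7,0,0],[0,0,-30],0],[[1.7,0,0],[0,0,-40],0],[[1.7,0,0],[10,0,-40],1],[[1.7,0,0],[50,0,-20],1],[[1.6,0,0],[55,0,0],1],[[1.6,0,0],[55,0,0],1],[[0,0,0],[40,0,0],1]])

```text
t: 10.55
tcp_pos: [0.3942, 0.1869, 0.2001]
eef_rot: [0.0, 0.624, 0.781, -0.0]
contact_force: [0.2, -0.5, 0.6]
grip_width: 0.0852
grasp_force: 0.0
```

```bash
python3 - <<'E'
from h import *
f=vision.grab_frame("wrist"); im=np.ascontiguousarray(f["image"][:,:,::-1]); cv2.imwrite("pics/wrist3.png",im)
np.savez("w3.npz",**{k:f[k] for k in("intrinsics","k1","R","t")})
p,_,s=pose(); print(p.round(4),s["t"],s["grip_width"])
for q in ("ramekin","shot_glass"):
    for d in finder.recognise("wrist",q)[:3]: print(q,round(d["p"],2),np.round(d["centre"],4),proj(f,d["centre"]).round(),im[tuple(proj(f,d["centre"])[0].astype(int)[::-1].clip(0,399))])
E
```

```text
[0.3931 0.1901 0.2   ] 10.6 0.08518819200062207
ramekin 0.91 [0.4541 0.3142 0.0045] [[427.  37.]] [166 184 188]
ramekin 0.73 [0.3728 0.1992 0.0111] [[302. 151.]] [ 54 109  47]
ramekin 0.72 [0.5736 0.2333 0.0172] [[530. 166.]] [136 143 145]
shot_glass 0.56 [0.575  0.3397 0.0408] [[601.  41.]] [168 183 187]
```

View pics/wrist3.png

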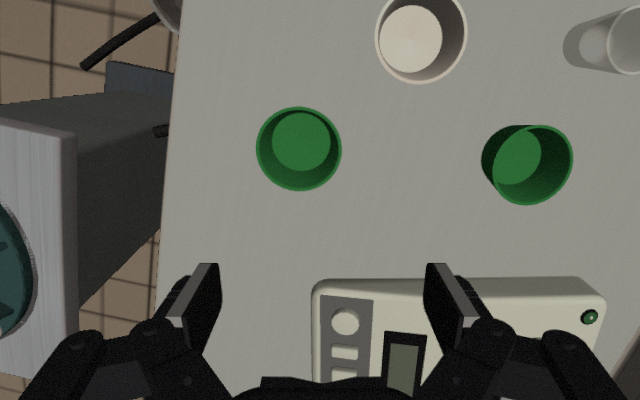

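The wrist picture shows the white ramekin's rim centred at about (421,38) and its inner floor at (411,38). The green look-alikes are at (299,148) and (528,165), and the shot glass is at (610,45).

```bash
python3 - <<'E'
from h import *
f=dict(np.load("w3.npz"))
print(back(f,(375,36),.038),back(f,(467,36),.038),back(f,(419,84),.038)); c=back(f,(421,37.5),.038); print(c,back(f,(411,38),.004))
go([0.475,0.225,0.2],down(12.8),2)
E
```

```text
[0.40797098 0.30137699 0.038     ] [0.4743606  0.31743283 0.038     ] [0.44963055 0.27605817 0.038     ]
[0.44129775 0.30824686 0.038     ] [0.44118542 0.31065885 0.004     ]
turn/row [-0.01, 0.03, 0.08]
[[9.8, 43.9, -0.1], [9.8, 43.8, -0.1]]
```

```bash
python3 - <<'E'
from h import *
go([0.4412,0.309,0.12],down(12.8),3)
E
```

```text
turn/row [-0.01, 0.02, 0.05]
[[36.4, 24.6, 26.5], [36.4, 24.5, 26.6], [36.4, 24.5, 26.6]]
```

Emit:
send_rows(plan=[[[0,0,0],[36,25,20],1],[[0,0,0],[36,24,30],1],[[0,0,0],[37,24,30],1],[[0,0,0],[0,0,0],1],[[0,0,0],[0,0,0],1],[[0,0,0],[0,0,0],1],[[0,0,0],[0,0,0],1],[[0,0,0],[0,0,0],1]])

```text
t: 11.7
tcp_pos: [0.442, 0.3072, 0.1205]
eef_rot: [0.001, 0.624, 0.781, 0.0]
contact_force: [0.6, -0.0, -0.5]
grip_width: 0.0852
grasp_force: 0.0
```

```bash
python3 - <<'E'
from h import *
f=vision.grab_frame("wrist"); im=np.ascontiguousarray(f["image"][:,:,::-1])
c=[0.4412,0.309]
a=np.linspace(0,2*np.pi,60); 
for r,z,col in ((.0345,.038,(0,0,255)),(.029,0,(255,0,0))):
    for u in proj(f,np.c_[c[0]+r*np.cos(a),c[1]+r*np.sin(a),0*a+z]): 
        if abs(u).max()<1000: cv2.circle(im,tuple(int(v) for v in u),1,col,-1)
cv2.imwrite("pics/wrist4.png",im)
p,_,s=pose(); print(p.round(4),s["t"],s["contact_force"])
go([*c,0.028],down(12.8),1)
E
```

```text
[0.442  0.3073 0.1204] 11.75 [-0.57855041 -0.19221208  0.00816985]
turn/row [0.05, 0.04, -0.08]
[[1.9, -0.4, 92.4]]
```

View pics/wrist4.png

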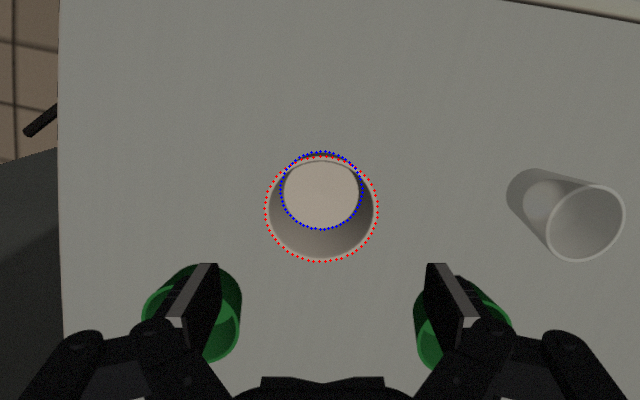

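The red and blue model circles match the ramekin's rim (centre (321,208)) and its foot. I'll descend.

Emit:
send_rows(plan=[[[0,0,0],[2,0,30],1],[[0,0,0],[0,0,30],1],[[0,0,0],[0,0,20],1],[[0,0,0],[0,0,10],1],[[0,0,0],[0,0,8],1],[[0,0,0],[0,0,0],1],[[0,0,0],[0,0,0],1],[[0,0,0],[0,0,0],1]])

```text
t: 12.75
tcp_pos: [0.4418, 0.3097, 0.0224]
eef_rot: [0.001, 0.624, 0.781, 0.0]
contact_force: [0.1, 0.4, 0.3]
grip_width: 0.0854
grasp_force: 0.0
```

Emit:
send_rows(plan=[[[0,0,0],[0,0,0],0.85],[[0,0,0],[0,0,0],0.8],[[0,0,0],[0,0,0],0.75],[[0,0,0],[0,0,0],0.7],[[0,0,0],[0,0,0],0.6],[[0,0,0],[0,0,0],0.5],[[0,0,0],[0,0,0],0.5],[[0,0,0],[0,0,0],0.5]], squeeze=20)

```text
t: 13.75
tcp_pos: [0.4414, 0.3095, 0.0224]
eef_rot: [0.0, 0.624, 0.781, -0.0]
contact_force: [-1.1, -1.4, 7.8]
grip_width: 0.0671
grasp_force: 20.5
```

Emit:
send_rows(plan=[[[0,0,0],[0,0,-2],0.5],[[0,0,0],[0,0,-3],0.5],[[0,0,0],[0,0,-10],0.5],[[0,0,0],[0,0,-20],0.5],[[0,0,0],[0,0,-35],0.5],[[0,0,0],[0,0,-35],0.5],[[0,0,0],[0,0,-25],0.5],[[0,0,0],[0,0,0],0.5]], squeeze=25)

```text
t: 14.75
tcp_pos: [0.4428, 0.3103, 0.1542]
eef_rot: [0.001, 0.624, 0.781, 0.002]
contact_force: [-0.6, -0.2, -1.5]
grip_width: 0.0667
grasp_force: 28.4
```

```bash
python3 - <<'E'
from h import *
f=vision.grab_frame("wrist"); im=np.ascontiguousarray(f["image"][:,:,::-1]); cv2.imwrite("pics/wrist5.png",im)
p,_,s=pose(); print(p.round(4),s["t"],s["contact_force"],s["grip_width"],s["grasp_force"])
go([0.627,0.0255,0.16],down(12.8),7)
E
```

```text
[0.4418 0.3098 0.1527] 14.8 [ 0.24712955 -0.62084764 -1.90393312] 0.06694119226660258 28.395353610394523
turn/row [0.02, 0.0, -0.01]
[[-45.4, 16.8, -1.0], [-45.5, 16.8, -1.0], [-45.5, 16.8, -1.0], [-45.5, 16.8, -1.0], [-45.5, 16.8, -1.0], [-45.5, 16.8, -1.0], [-45.5, 16.8, -1.0]]
```

View pics/wrist5.png

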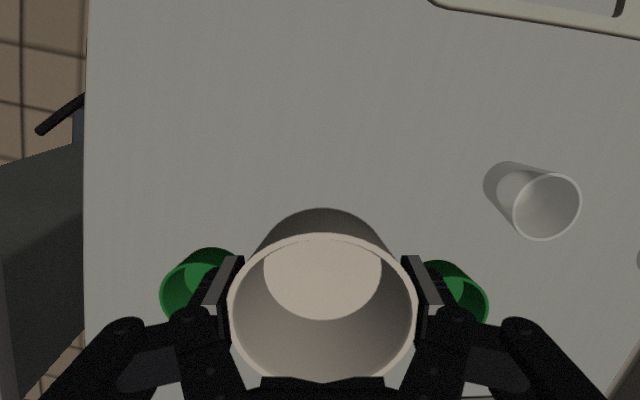

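The wrist picture shows the ramekin held level between the pads, rim centre at about (322,308), with nothing else disturbed. I'll carry it to the pan.

Emit:
send_rows(plan=[[[0,0,0],[-20,7,0],0.5],[[0,0,0],[-40,15,0],0.5],[[0,0,0],[-55,20,0],0.5],[[0,0,0],[-58,22,0],0.5],[[0,0,0],[-58,22,0],0.5],[[0,0,0],[-50,18,0],0.5],[[0,0,0],[-27,10,0],0.5],[[0,0,0],[-10,4,0],0.5]])

```text
t: 15.8
tcp_pos: [0.6265, 0.0239, 0.1504]
eef_rot: [-0.001, 0.625, 0.781, -0.001]
contact_force: [0.3, -0.3, -1.3]
grip_width: 0.067
grasp_force: 28.4
```

Emit:
send_rows(plan=[[[0,0,0],[0,0,8],0.5],[[0,0,0],[0,0,12],0.5],[[0,0,0],[0,0,12],0.5],[[0,0,0],[0,0,8],0.5],[[0,0,0],[0,0,4],0.5],[[0,0,0],[0,0,0],0.5],[[0,0,0],[0,0,0],0.5],[[0,0,0],[0,0,0],0.5]])

```text
t: 16.8
tcp_pos: [0.627, 0.0253, 0.1085]
eef_rot: [0.001, 0.624, 0.781, -0.0]
contact_force: [-0.2, 1.0, 0.2]
grip_width: 0.0667
grasp_force: 28.4
```

```bash
python3 - <<'E'
from h import *
f=vision.grab_frame("wrist"); im=np.ascontiguousarray(f["image"][:,:,::-1]); g=f
for k in (72.5,): 
    a=np.linspace(0,2*np.pi,90)
    for u in proj(f,np.c_[.627+.0725*np.cos(a),.0255+.0725*np.sin(a),0*a+.068]): cv2.circle(im,tuple(int(v) for v in u.clip(-999,999)),1,(0,0,255),-1)
cv2.imwrite("pics/wrist6.png",im)
p,_,s=pose(); print(p.round(4),s["t"],s["contact_force"],s["grip_width"],s["grasp_force"])
go([0.627,0.0255,0.0905],down(12.8),1)
for c in ("wrist","scene","side"):
    if c!="wrist": vision.grab_frame(c)
    for d in finder.recognise(c,"scale_pan")[:1]: print(c,round(d["p"],2),np.round(d["centre"],4))
E
```

```text
[0.6269 0.0253 0.1085] 16.85 [0.00257979 0.79332206 0.32200738] 0.06682635983958965 28.390464107942535
turn/row [0.04, 0.06, -0.06]
[[0.2, 0.1, 18.0]]
wrist 0.85 [0.62   0.0546 0.066 ]
scene 0.76 [0.6135 0.0436 0.0678]
side 0.87 [0.6206 0.0065 0.0642]
```

View pics/wrist6.png

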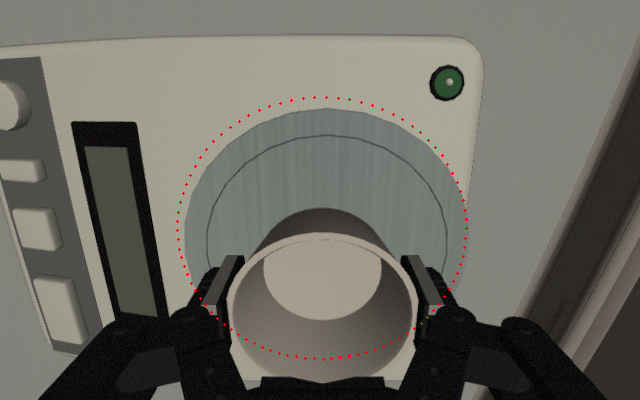

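The picture shows the ramekin held above the pan. The real pan edge (top at row 108, left at column 185) sits slightly below my model circle (97, 178), so I'll refit the pan centre.

```bash
python3 - <<'E'
from h import *
from scipy.optimize import least_squares
def fit(f,im,box,name):
    g=im.astype(int); d=cv2.GaussianBlur((g[:,:,2]-g[:,:,0]).astype(np.float32),(5,5),0) # R-B
    pts=[]
    for a in np.radians(np.arange(*box[2])):
        prof=[d[int(box[1]+r*np.sin(a)),int(box[0]+r*np.cos(a))] if 0<=int(box[1]+r*np.sin(a))<400 and 0<=int(box[0]+r*np.cos(a))<640 else 0 for r in box[3]]
        k=np.argmax(np.diff(prof)); pts.append(back(f,(box[0]+box[3][k]*np.cos(a),box[1]+box[3][k]*np.sin(a)),.068)[:2])
    P=np.array(pts)
    for free in (0,1):
        r=least_squares(lambda v:np.hypot(*(P-v[:2]).T)-(v[2] if free else .0725),[.627,.025,.0725],loss='soft_l1',f_scale=.001); print(name,r.x.round(4),np.sqrt(np.mean(r.fun**2)).round(5))
f=vision.grab_frame("wrist"); fit(f,f["image"][:,:,::-1],(325,240,(-178,0,4),np.arange(110,165)),"w6")
f1=dict(np.load("w1.npz")); fit(f1,cv2.imread("pics/wrist1.png"),(552,179,(0,360,6),np.arange(55,95)),"w1")
print(f1["t"],pose()[0])
E
```

```text
w6 [0.6306 0.0207 0.0725] 0.00032
w6 [0.6305 0.021  0.0723] 0.0003
w1 [0.6308 0.0213 0.0725] 0.00507
w1 [0.6307 0.0214 0.0719] 0.0052
[-0.40826404 -0.13654188  0.3498703 ] [0.62664929 0.0253562  0.10811868]
```

Emit:
send_rows(plan=[[[0,0,0],[-3,2,0],0.5],[[0,0,0],[-2,1,0],0.5],[[0,0,0],[0,0,5],0.5],[[0,0,0],[0,0,5],0.5],[[0,0,0],[0,0,3],0.5],[[0,0,0],[0,0,2],0.5],[[0,0,0],[0,0,0],0.5],[[0,0,0],[0,0,0],0.5]])

```text
t: 18.15
tcp_pos: [0.6308, 0.0212, 0.0932]
eef_rot: [0.0, 0.624, 0.781, -0.0]
contact_force: [0.2, -0.8, -1.3]
grip_width: 0.067
grasp_force: 28.4
```

Emit:
send_rows(plan=[[[0,0,0],[0,0,1],0.5],[[0,0,0],[0,0,1],0.5],[[0,0,0],[0,0,1],0.5],[[0,0,0],[0,0,0.5],0.5],[[0,0,0],[0,0,0.5],0.5],[[0,0,0],[0,0,0],0.5],[[0,0,0],[0,0,0],0.5],[[0,0,0],[0,0,0],0.5]])

```text
t: 19.15
tcp_pos: [0.6307, 0.0211, 0.0891]
eef_rot: [0.0, 0.624, 0.781, -0.0]
contact_force: [0.4, 0.3, -0.1]
grip_width: 0.0669
grasp_force: 28.4
```

Emit:
send_rows(plan=[[[0,0,0],[0,0,0.5],0.5],[[0,0,0],[0,0,0.5],0.5],[[0,0,0],[0,0,0.5],0.5],[[0,0,0],[0,0,0],0.5],[[0,0,0],[0,0,0],0.5],[[0,0,0],[0,0,0],0.5],[[0,0,0],[0,0,0],0.5],[[0,0,0],[0,0,0],0.5]], squeeze=20)

```text
t: 20.15
tcp_pos: [0.6307, 0.0211, 0.0876]
eef_rot: [0.0, 0.624, 0.781, -0.0]
contact_force: [-0.6, 0.4, 0.4]
grip_width: 0.0663
grasp_force: 28.4
```

Force went from about -1.3 N (carried weight) to about +0.4 N, so the pan now carries the ramekin. I'll release slowly.

Emit:
send_rows(plan=[[[0,0,0],[0,0,0],0.77],[[0,0,0],[0,0,0],0.79],[[0,0,0],[0,0,0],0.81],[[0,0,0],[0,0,0],0.84],[[0,0,0],[0,0,0],0.88],[[0,0,0],[0,0,0],0.94],[[0,0,0],[0,0,0],1],[[0,0,0],[0,0,0],1]])

```text
t: 21.15
tcp_pos: [0.6307, 0.0212, 0.0876]
eef_rot: [0.0, 0.624, 0.781, -0.0]
contact_force: [-0.6, -0.2, 0.5]
grip_width: 0.0857
grasp_force: 0.0
```

Emit:
send_rows(plan=[[[0,0,0],[0,0,-5],1],[[0,0,0],[0,0,-10],1],[[0,0,0],[0,0,-20],1],[[0,0,0],[0,0,-30],1],[[0,0,0],[0,0,-30],1],[[0,0,0],[0,0,-20],1],[[0,0,0],[0,0,0],1],[[0,0,0],[0,0,0],1]])

```text
t: 22.15
tcp_pos: [0.6302, 0.0213, 0.2021]
eef_rot: [0.0, 0.624, 0.781, -0.0]
contact_force: [-0.4, -0.1, 0.7]
grip_width: 0.0852
grasp_force: 0.0
```

```bash
python3 - <<'E'
from h import *
f=vision.grab_frame("wrist"); im=np.ascontiguousarray(f["image"][:,:,::-1])
a=np.linspace(0,2*np.pi,90)
for r,z,col in ((.0725,.068,(0,0,255)),(.0345,.104,(255,0,0))):
    for u in proj(f,np.c_[.6307+r*np.cos(a),.0211+r*np.sin(a),0*a+z]): cv2.circle(im,tuple(int(v) for v in u.clip(-999,999)),1,col,-1)
cv2.imwrite("pics/wrist7.png",im)
p,_,s=pose(); print(p.round(4),s["t"],s["contact_force"],s["grip_width"])
R=down(12.8,10); n=-R.apply([0,0,1])
go([.475-.03,-.0705,.2],down(12.8,0),4)
go(np.array([0.475,-0.0705,0.044])+n*0.042,R,8)
E
```

```text
[0.6299 0.0213 0.2016] 22.2 [-1.06483127 -0.15951907  0.46968846] 0.08511282286901158
turn/row [-0.02, 0.0, -0.01]
[[-12.2, -50.1, 0.5], [-12.2, -50.1, 0.5], [-12.2, -50.1, 0.4], [-12.2, -50.2, 0.4]]
turn/row [-1.26, 0.0, -0.01]
[[-6.9, -22.3, 14.6], [-6.9, -22.6, 14.1], [-6.9, -22.9, 13.6], [-6.9, -23.2, 13.1], [-6.9, -23.5, 12.6], [-6.9, -23.8, 12.0], [-6.9, -24.0, 11.5], [-6.9, -24.3, 11.0]]
```

View pics/wrist7.png

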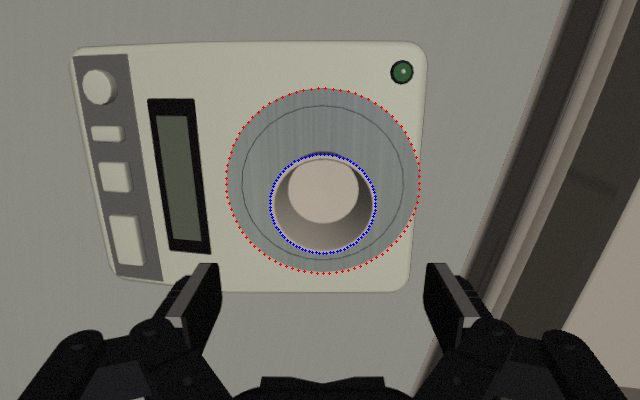

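The pan (red) and rim (blue) circles match, so the ramekin stands upright in the middle of the pan, with its rim centre at (323,203). All keys are up, with the wide key at about (127,240). Next is tare.

Emit:
send_rows(plan=[[[0,0,0],[-12,-50,0],0],[[0,0,0],[-12,-50,0],0],[[0,0,0],[-12,-50,0],0],[[0,0,0],[-12,-50,0],0],[[-3.3,0,0],[0,0,0],0],[[-3.3,0,0],[0,0,0],0],[[-3.4,0,0],[0,0,0],0],[[0,0,0],[0,0,0],0]])

```text
t: 23.2
tcp_pos: [0.4444, -0.0695, 0.2016]
eef_rot: [0.053, 0.622, 0.778, 0.067]
contact_force: [-0.3, 0.5, -0.6]
grip_width: -0.0001
grasp_force: 0.0
```

```bash
python3 - <<'E'
from h import *
f=vision.grab_frame("wrist"); im=f["image"][:,:,::-1]; g=cv2.cvtColor(np.ascontiguousarray(im),cv2.COLOR_BGR2GRAY)
u=proj(f,[[0.475,-0.0705,0.044],[0.4623,-0.0141,0.044]]); print(u.round(1))
w1=dict(np.load("w1.npz"))
for t in (140,150,160):
    n,l,st,c=cv2.connectedComponentsWithStats((g>t).astype(np.uint8),connectivity=4)
    for i in range(1,n):
        if 200<st[i,4]<6000 and min(np.hypot(*(u-c[i]).T))<40: print(t,st[i],c[i].round(1),back(f,c[i],.044).round(4))
p,_,s=pose(); print(p.round(4),s["t"],s["contact_force"],s["grip_width"])
R=down(12.8,10); n=-R.apply([0,0,1])
go(np.array([0.475,-0.0705,0.044])+n*0.042,R,3)
for d in finder.recognise("wrist","key_wide_top")[:2]: print(d)
E
```

```text
[[324.7 187.8]
 [324.8 116.8]]
140 [ 284    0   12  230 1261] [289.3 113.7] [ 0.4349 -0.0172  0.044 ]
140 [310 101  31  32 944] [324.7 116.3] [ 0.4621 -0.0137  0.044 ]
140 [ 311  161   29   54 1528] [324.8 187.4] [ 0.475  -0.0701  0.044 ]
150 [286   0   9 230 884] [289.6 110.7] [ 0.4347 -0.015   0.044 ]
150 [310 102  30  30 878] [324.9 116.4] [ 0.4623 -0.0138  0.044 ]
150 [ 311  162   29   53 1430] [324.8 187.2] [ 0.475 -0.07   0.044]
160 [311 102  29  28 412] [328.7 112. ] [ 0.4645 -0.0099  0.044 ]
160 [322 163  17  27 241] [331.2 173.3] [ 0.4776 -0.0574  0.044 ]
[ 0.4452 -0.0697  0.202 ] 23.25 [ 0.42288067 -0.02867713  0.0843605 ] -0.00021314547393503033
turn/row [-0.04, 0.0, -0.04]
[[-2.5, 0.4, 39.5], [-2.5, 0.4, 39.5], [-2.5, 0.4, 39.5]]
{'centre': [0.473, -0.0697, 0.043], 'p': 0.83}
```

Emit:
send_rows(plan=[[[0,0,0],[-3,0,40],0],[[0,0,0],[-3,1,40],0],[[0,0,0],[-1,0,30],0],[[0,0,0],[0,0,15],0],[[0,0,0],[0,0,8],0],[[0,0,0],[0,0,5],0],[[0,0,0],[0,0,2],0],[[0,0,0],[0,0,0],0]])

```text
t: 24.3
tcp_pos: [0.4726, -0.071, 0.0653]
eef_rot: [0.055, 0.622, 0.778, 0.068]
contact_force: [-0.2, 1.9, 2.0]
grip_width: 0.0003
grasp_force: 1.3
```

Emit:
send_rows(plan=[[[0,0,0],[0,0,0.5],0],[[0,0,0],[0,0,0.5],0],[[0,0,0],[0,0,0.5],0],[[0,0,0],[0,0,0],0],[[0,0,0],[0,0,0],0],[[0,0,0],[0,0,0],0],[[0,0,0],[0,0,0],0],[[0,0,0],[0,0,0],0]])

```text
t: 25.3
tcp_pos: [0.4729, -0.0711, 0.0635]
eef_rot: [0.055, 0.622, 0.778, 0.068]
contact_force: [1.0, 2.3, 4.1]
grip_width: -0.0001
grasp_force: 1.9
```

Emit:
send_rows(plan=[[[0,0,0],[0,0,0.5],0],[[0,0,0],[0,0,0.5],0],[[0,0,0],[0,0,0.5],0],[[0,0,0],[0,0,0.5],0],[[0,0,0],[0,0,0],0],[[0,0,0],[0,0,0],0],[[0,0,0],[0,0,0],0],[[0,0,0],[0,0,0],0]])

```text
t: 26.3
tcp_pos: [0.4731, -0.071, 0.0625]
eef_rot: [0.055, 0.622, 0.778, 0.068]
contact_force: [-4.9, 2.6, 22.7]
grip_width: 0.0001
grasp_force: 11.1
```

Bottomed out, so I'll lift clear and hand in after a final check.

Emit:
send_rows(plan=[[[0,0,0],[0,0,-5],0],[[0,0,0],[0,0,-15],0],[[0,0,0],[0,0,-30],0],[[0,0,0],[0,0,-40],0],[[0,0,0],[0,0,-40],0],[[0,0,0],[0,0,-20],0],[[0,0,0],[0,0,0],0],[[0,0,0],[0,0,0],0]])

```text
t: 27.3
tcp_pos: [0.4469, -0.0764, 0.2081]
eef_rot: [0.054, 0.622, 0.778, 0.067]
contact_force: [0.0, 0.5, -0.4]
grip_width: 0.0003
grasp_force: 0.0
```

```bash
python3 - <<'E'
from h import *
vision.grab_frame("scene")
for q in ("ramekin","espresso_cup","shot_glass"):
    for d in finder.recognise("scene",q)[:3]: print(q,round(d["p"],2),np.round(d["centre"],3))
p,_,s=pose(); print(p.round(3),s["t"],s["contact_force"].round(1)); print(manip.job_done())
E
```

```text
ramekin 0.85 [0.632 0.022 0.088]
ramekin 0.81 [0.567 0.233 0.02 ]
ramekin 0.8 [0.373 0.195 0.016]
espresso_cup 0.68 [0.44  0.064 0.045]
espresso_cup 0.52 [ 0.451 -0.339  0.034]
shot_glass 0.83 [0.583 0.343 0.042]
shot_glass 0.36 [ 0.451 -0.337  0.033]
[ 0.447 -0.076  0.208] 27.5 [ 0.1  0.  -0.2]
the job is handed in; nothing more can be done
None
```

I pressed the round and square keys down to their stops, set the ramekin upright and released in the middle of the pan, pressed the wide key to its stop, and handed the job in at 27.5 s; the last check found the cup and glass unmoved, but did not check the spoon, which the arm never went near.

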